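# Sort seized parcel contents at the inspection bench

### The arm

A 6-joint arm with a two-finger parallel gripper is mounted at the origin on the work surface. World frame = base frame: x ahead of the robot, y to its left, z up, the work surface at z = 0. Lengths are in m, angles in rad, forces in N, time in s.
With the tool pointing down it reaches from about 0.275 to 0.725 m from the base axis. Payload 15.9 kg.
Tool frame: the origin (TCP) lies midway between the tips of the shut fingers; the grasp point (between the pads) lies 19 mm behind it (r.tcp_to_grasp is the distance from the TCP to the grasp point, in m); y points along the fingers, x is the direction in which the jaws open and shut, and the axes are right-handed (so a half turn about y gives the same grasp; the last joint's range is limited). The gripper opens to 85 mm and grips with 20 to 120 N. Pads are 22 mm wide; open, the fingers measure 114 mm over their backs; the gripper's body (76 mm by 85 mm) begins 54 mm behind the grasp point. The pads swing forward as they close: fully open they stand 13 mm farther back than shut.
Start: joints at [1.242, 0.213, -0.034, 1.323, 0, 1.571], TCP at [0.161, 0.473, 0.199] pointing down, gripper open.
Joint ranges: [-2.98, 2.98], [-0.74, 1.72], [-1.14, 1.35], [-2.1, 2.04], [-1.57, 1.44], [-3.14, 3.14]. Speed limits (rad/s): [1.89, 1.89, 2.39, 2.57, 3.14, 3.14].

### API

Orientations are given as a 3x3 rotation matrix whose columns are the frame's x, y, z axes.
In Python, from cell import r gives the robot as it stands. The module is installed in compiled form; this text tells all that it offers.
- The arm moves only by the tool send_rows, never from a script. Its arguments are lists of equal length, an entry for each row: "claw": the finger opening in cm, from 0 to 8.54; "offset": the shift along the tool's x, y, z in cm, a list of three; "twist": the turn about the tool's y in rad. A call has exactly 10 rows; each row shifts and turns the commanded pose from where the row before left it, along the tool's axes as they then stand; what a row does not reach is not made up. A row lasts 1/12 s, in which the tool goes at most 41.7 mm and 7.16 degrees, less where a joint would pass 70% of its speed; a pose out of reach is approached as far as the arm can. A call is refused whole if a number of a shift passes 4.17 or a number of a turn 0.125, either way. A call with a gripper value outside its range is refused whole. The fingers move at their own pace and stop on an object; the grip force is fixed at half the most. Time passes only in rows, so rows that do not move let the fingers close, or fill a call up. It gives the time, the measured TCP pose, the force and the opening at its end, in the units of the state.
- r.get_state(): the state, without advancing time (a new reading comes with each control period).
- r.get_image(name): name is "scene" or "top" or "wrist"; returns the picture (400x640x3 uint8, red, green, blue); there is no depth.
- r.calibration(name): a dict with "camera_matrix" (3x3 intrinsics, pixels), "T" (4x4, takes a point from camera to world coordinates); the wrist camera has in their place "mount" (4x4, takes a point from camera to tool coordinates, whose origin is the TCP and whose axes are the tool frame's). Camera axes: x right, y up, looking along -z (the intrinsics and any distortion apply to the point x, -y, -z); pixel columns grow to the right and rows downward; lengths in m; the calibration is good to about 2 mm. The wrist camera is an equidistant fisheye: a pixel r from the principal point sees the ray r / f radians off the axis. A picture is of the moment at which its call begins: read the wrist's pose just before it. calibration takes no time and is no camera call.
- r.finish_job(): hands the job in, once; it reports no verdict.
The state is a dict: "clock": time; "q": joint angles; "dq": joint speeds; "joint_torque": joint torques, N m; "tcp_pos": TCP position; "tcp_rot": TCP orientation; "ft_force": force on the tool from outside, world axes, zero at the start; "ft_torque": the same for the moment, N m; "opening": finger opening in m.
Only numpy, scipy, OpenCV 4.12 (cv2) and the standard library are available. Lean on these libraries where they do the work, as an engineer would, in place of code of your own. Each camera call takes 0.05 s, during which the arm holds its last target. There are 200 camera calls.

### The job

Put the finds from the opened parcel into their trays: before moving anything else, lay the closed folding knife flat in the red tray and let go of it. Then stand both amber tablet bottles upright in the blue tray and lay both power packs flat in the yellow tray, each right down on the tray's floor, same side up as now. Leave the two white dropper bottles standing where they are.

Things in the scene. Friction and masses are not known exactly. Their poses are not given: they have to be found in the camera images.
- knife: Closed folding pocket knife lying flat, loose, 60 to 130 g: black handle with a steel bolster at its +x end, 95 (x) x 26 (y) x 14 mm high. Origin: centre of the underside; x along its length, z up. Its length starts within 23 degrees of the world x.
- bottle_white_cap: Small upright amber tablet bottle with pale label band and a white cap, loose, 50 to 100 g: body 38 mm diameter up to 44 mm height, cap 29 mm diameter, 62 mm high in all. Origin: centre of the underside; z up along its axis.
- bottle_black_cap: Small upright amber tablet bottle with pale label band and a black cap, loose, 50 to 100 g: body 38 mm diameter up to 44 mm height, cap 29 mm diameter, 62 mm high in all. Origin: centre of the underside; z up along its axis.
- pack_green: Green lithium power pack lying flat, loose, 90 to 180 g: block 74 (x) x 36 (y) x 28 mm high with a small silver plate on top. Origin: centre of the underside; x along its length, z up. Its length starts within 23 degrees of the world x.
- pack_purple: Purple lithium power pack lying flat, loose, 90 to 180 g: block 74 (x) x 36 (y) x 28 mm high with a small silver plate on top. Origin: centre of the underside; x along its length, z up. Its length starts within 23 degrees of the world x.
- red_tray: Red open plastic tray, fixed, 150 (its x) x 170 (its y) x 28 mm high outside, walls and floor 4 mm thick, no dividers. Origin: centre of the underside (on the table); z up, so the inner floor is 4 mm above it. Trays stand in a row beyond the loose things and swap places; turned by up to 9 degrees.
- blue_tray: Blue open plastic tray, fixed, 150 (its x) x 170 (its y) x 28 mm high outside, walls and floor 4 mm thick, no dividers. Origin: centre of the underside (on the table); z up, so the inner floor is 4 mm above it. Trays stand in a row beyond the loose things and swap places; turned by up to 9 degrees.
- yellow_tray: Yellow open plastic tray, fixed, 150 (its x) x 170 (its y) x 28 mm high outside, walls and floor 4 mm thick, no dividers. Origin: centre of the underside (on the table); z up, so the inner floor is 4 mm above it. Trays stand in a row beyond the loose things and swap places; turned by up to 9 degrees.
- dropper_a: Upright white plastic dropper bottle with narrow nozzle, 26 mm diameter, 60 mm high, light (40 g) and easily tipped. Not to be sorted: stays where it stands, among the other things. Origin: centre of the underside; z up.
- dropper_b: Upright white plastic dropper bottle with narrow nozzle, 26 mm diameter, 60 mm high, light (40 g) and easily tipped. Not to be sorted: stays where it stands, among the other things. Origin: centre of the underside; z up.
Not all that is in view belongs to the job. Of the things that look like the knife, take the one that is farthest to the robot's left at the start.

How it is judged:
On the way:
1. the knife lies released and still, flat on the floor of the red tray, while the bottles and packs are still (within 40 mm) where they started (x of knife in the frame of red_tray between -0.06 and 0.06 m and y of knife in the frame of red_tray between -0.07 and 0.07 m and z of knife in the frame of red_tray between 0.002 and 0.01 m and angle between knife's own z axis and vertical below 0.15 rad and linear speed of knife below 0.02 m/s and angular speed of knife below 0.2 rad/s and contact force between the fingers and knife below 0.1 N and distance of each of bottle_white_cap, bottle_black_cap, pack_green, pack_purple from where it was at the start of the episode below 0.04 m), for 0.2 s.
At the end, for the whole second after the job is handed in: Knife in the red tray, both bottles in the blue, both packs in the yellow: origins within 60 mm (tray x) and 70 mm (tray y) of its centre, 2 to 10 mm above its underside, z axis within 0.15 rad of vertical, released, at rest. Droppers stand within 25 mm of their start (x of knife in the frame of red_tray between -0.06 and 0.06 m and y of knife in the frame of red_tray between -0.07 and 0.07 m and z of knife in the frame of red_tray between 0.002 and 0.01 m and angle between each of knife, bottle_white_cap, bottle_black_cap, pack_green, pack_purple, dropper_a, dropper_b's own z axis and vertical below 0.15 rad and linear speed of each of knife, bottle_white_cap, bottle_black_cap, pack_green, pack_purple below 0.02 m/s and angular speed of each of knife, bottle_white_cap, bottle_black_cap, pack_green, pack_purple below 0.2 rad/s and contact force between the fingers and knife below 0.1 N and x of bottle_white_cap in the frame of blue_tray between -0.06 and 0.06 m and y of bottle_white_cap in the frame of blue_tray between -0.07 and 0.07 m and z of bottle_white_cap in the frame of blue_tray between 0.002 and 0.01 m and contact force between the fingers and bottle_white_cap below 0.1 N and x of bottle_black_cap in the frame of blue_tray between -0.06 and 0.06 m and y of bottle_black_cap in the frame of blue_tray between -0.07 and 0.07 m and z of bottle_black_cap in the frame of blue_tray between 0.002 and 0.01 m and contact force between the fingers and bottle_black_cap below 0.1 N and x of pack_green in the frame of yellow_tray between -0.06 and 0.06 m and y of pack_green in the frame of yellow_tray between -0.07 and 0.07 m and z of pack_green in the frame of yellow_tray between 0.002 and 0.01 m and contact force between the fingers and pack_green below 0.1 N and x of pack_purple in the frame of yellow_tray between -0.06 and 0.06 m and y of pack_purple in the frame of yellow_tray between -0.07 and 0.07 m and z of pack_purple in the frame of yellow_tray between 0.002 and 0.01 m and contact force between the fingers and pack_purple below 0.1 N and distance of each of dropper_a, dropper_b from where it was at the start of the episode below 0.025 m); the robot touches nothing.
It fails at once if a white dropper bottle is pushed more than 25 mm or tipped over (distance of any of dropper_a, dropper_b from where it was at the start of the episode above 0.025 m or angle between any of dropper_a, dropper_b's own z axis and vertical above 0.6 rad).
It also fails if it takes over 128 s, if anything falls off the work surface, if the arm or the gripper's body presses on something with over 40 N, if the wrist force passes 120 N, or if a joint passes its speed limit or range.

## Working session

There is one attempt and no reset: what is moved stays moved. The work goes in short steps, Python scripts to look and compute and a tool call to move; the robot and the scene stay as the last step left them, time stands still between calls to the robot, and variables do not carry over. Pictures are saved under pics/ and viewed, about 12 in all and at most 16, crops included, and the job is handed in when it is done.

Besides the shell and the picture viewer there is one more tool, called after "Emit:" as a command line: name --pt "numbers of a row" for each row, then --argument value for the rest. send_rows: Moves the arm, as the interface text tells. Its arguments: {"type":"object","properties":{"claw":{"type":"array","items":{"type":"number"}},"offset":{"type":"array","items":{"type":"array","items":{"type":"number"}}},"twist":{"type":"array","items":{"type":"number"}}},"required":["claw","offset","twist"]}

```bash
mkdir -p pics
python3 - <<'E'
from cell import r
import cv2,numpy as np
np.set_printoptions(precision=4,suppress=True)
s=r.get_state()
for k in s: print(k,s[k])
for n in("top","scene","wrist"):
    cv2.imwrite(f"pics/{n}0.png",r.get_image(n)[:,:,::-1]); print(n,r.calibration(n))
print(r.tcp_to_grasp)
E
```

```text
clock 0.0
q [ 1.242   0.2133 -0.035   1.3235  0.      1.5708]
dq [ 0.001  -0.0002 -0.0002  0.001   0.0022  0.0007]
joint_torque [  0.0048 -68.6153  48.7117   0.0175   0.0002  -0.    ]
tcp_pos [0.1613 0.4729 0.1984]
tcp_rot [[ 0.3229 -0.0004 -0.9464]
 [ 0.9464 -0.001   0.3229]
 [-0.0011 -1.      0.    ]]
ft_force [-0.9103 -0.2455  0.4411]
ft_torque [-0.0437 -0.0163 -0.0058]
opening 0.08568455532907417
top {'camera_matrix': array([[466.7784,   0.    , 320.174 ],
       [  0.    , 466.7784, 197.9017],
       [  0.    ,   0.    ,   1.    ]]), 'T': array([[ 0.0219,  0.9911, -0.1315,  0.2951],
       [-0.9997,  0.0205, -0.0124,  0.0017],
       [-0.0096,  0.1317,  0.9912,  1.2023],
       [ 0.    ,  0.    ,  0.    ,  1.    ]])}
scene {'camera_matrix': array([[471.4036,   0.    , 327.2785],
       [  0.    , 471.4036, 196.0601],
       [  0.    ,   0.    ,   1.    ]]), 'T': array([[-0.042 , -0.646 ,  0.7621,  1.2081],
       [ 0.999 , -0.0369,  0.0238,  0.0348],
       [ 0.0127,  0.7624,  0.647 ,  0.7021],
       [ 0.    ,  0.    ,  0.    ,  1.    ]])}
wrist {'camera_matrix': array([[309.7069,   0.    , 323.181 ],
       [  0.    , 309.7069, 200.4196],
       [  0.    ,   0.    ,   1.    ]]), 'mount': array([[ 1.    , -0.0007,  0.0004, -0.0021],
       [ 0.0006,  0.3224, -0.9466, -0.1747],
       [ 0.0005,  0.9466,  0.3224,  0.0838],
       [ 0.    ,  0.    ,  0.    ,  1.    ]])}
0.0187
```

View pics/top0.png

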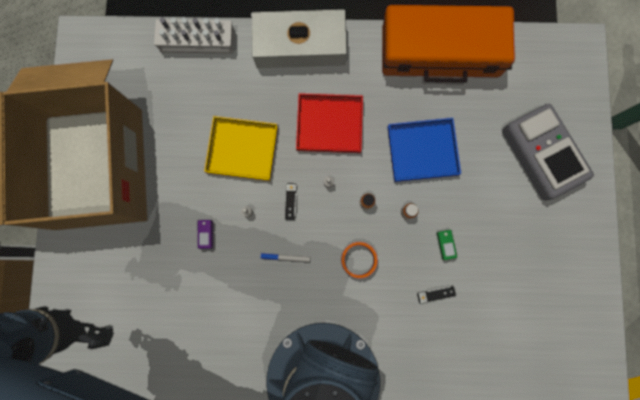

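View pics/scene0.png

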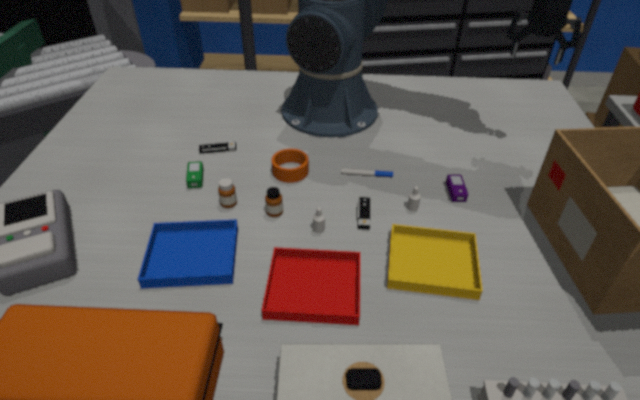

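Run:
```python
import cv2
i=cv2.imread("pics/top0.png")[85:310,190:470]
cv2.imwrite("pics/topc.png",cv2.resize(i,None,fx=2.6,fy=2.6,interpolation=cv2.INTER_CUBIC))
h=cv2.cvtColor(cv2.imread("pics/top0.png"),cv2.COLOR_BGR2HSV)
for n,(u,v) in dict(green=(446,250),purple=(205,228),red=(330,123),blue=(423,150),yellow=(241,150),knife=(291,197),bolster=(292,187),amb=(362,203),amb2=(404,214),drop=(250,212),table=(320,220),shadow=(225,240)).items(): print(n,h[v,u])
```

```text
green [ 84   8 156]
purple [142 156 100]
red [  1 221 185]
blue [109 206 160]
yellow [ 25 255 200]
knife [30 24 43]
bolster [ 19  81 166]
amb [ 11 148  95]
amb2 [ 13 122  90]
drop [ 20  21 110]
table [ 34  12 143]
shadow [ 36  10 126]
```

View pics/topc.png

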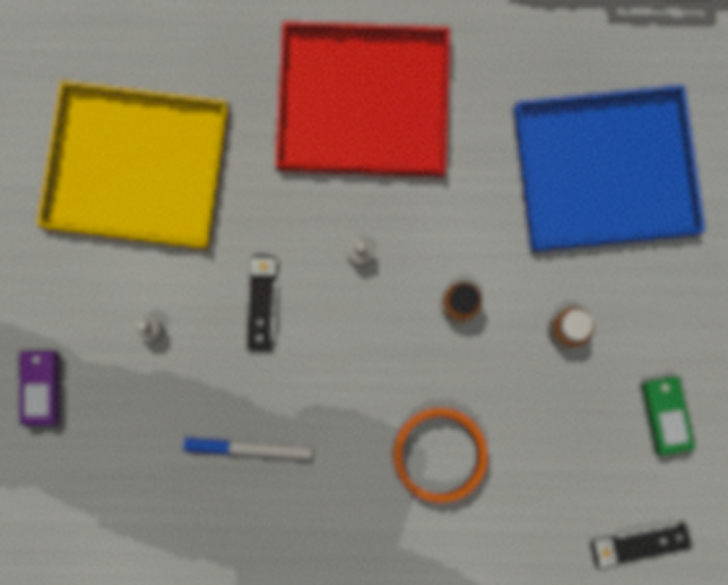

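```bash
cat > h.py <<'E'
import cv2,numpy as np
from scipy.optimize import minimize
from cell import r
np.set_printoptions(precision=4,suppress=True)
def proj(n,P):
    c=r.calibration(n);K=c["camera_matrix"];T=c["T"]
    p=(np.asarray(P,float)-T[:3,3])@T[:3,:3]
    return np.c_[K[0,2]+K[0,0]*p[:,0]/-p[:,2],K[1,2]+K[1,1]*-p[:,1]/-p[:,2]]
def back(n,uv,z,st=None):
    c=r.calibration(n);K=c["camera_matrix"];uv=np.atleast_2d(uv)
    a=(uv[:,0]-K[0,2])/K[0,0];b=(uv[:,1]-K[1,2])/K[1,1]
    if n=="wrist":
        th=np.hypot(a,b);k=np.sin(th)/np.maximum(th,1e-9)
        d=np.c_[a*k,-b*k,-np.cos(th)]
        W=np.eye(4);W[:3,:3]=st["tcp_rot"];W[:3,3]=st["tcp_pos"];T=W@c["mount"]
    else: d=np.c_[a,-b,-np.ones_like(a)];T=c["T"]
    d=d@T[:3,:3].T
    return T[:3,3]+d*((z-T[2,3])/d[:,2])[:,None]
def box(x,y,yaw,L,W,z0,H):
    c,s=np.cos(yaw),np.sin(yaw)
    return np.array([[x+c*a-s*b,y+s*a+c*b,z] for a in(-L/2,L/2) for b in(-W/2,W/2) for z in(z0,H)])
def fit(n,mask,g,L,W,H,z0=0):
    S=4;m=cv2.resize(mask.astype(np.float32),None,fx=S,fy=S,interpolation=cv2.INTER_LINEAR)>.5
    pts=cv2.findNonZero(m.astype(np.uint8));m=np.zeros(m.shape,np.uint8);cv2.fillConvexPoly(m,cv2.convexHull(pts),1)
    def f(p):
        h=cv2.convexHull(((proj(n,box(*p,L,W,z0,H))+.5)*S-.5).astype(np.float32))
        q=np.zeros_like(m);cv2.fillConvexPoly(q,np.round(h*16).astype(np.int32),1,shift=4)
        return 1-(q&m).sum()/(q|m).sum()
    o=minimize(f,g,method="Nelder-Mead",options=dict(initial_simplex=np.array(g)+np.array([[0,0,0],[.008,0,.05],[0,.008,-.05],[-.006,-.006,.1]])))
    return o.x,o.fun
def blob(hsv,lo,hi,seed,rad):
    m=cv2.inRange(hsv,np.array(lo),np.array(hi))
    k=np.zeros_like(m);cv2.circle(k,seed,rad,255,-1);m&=k
    n,l,s,c=cv2.connectedComponentsWithStats(m);return l==1+np.argmax(s[1:,4])
E
cat > m.py <<'E'
from h import *
hsv=cv2.cvtColor(cv2.imread("pics/top0.png"),cv2.COLOR_BGR2HSV)
for n,lo,hi,sd,rad,d in [("green",(45,90,30),(85,255,255),(446,245),30,(.074,.036,.028)),("purple",(125,60,25),(165,255,255),(205,235),30,(.074,.036,.028)),
 ("red",(0,120,50),(8,255,255),(330,123),50,(.15,.17,.028)),("blue",(100,130,30),(120,255,255),(423,150),55,(.15,.17,.028)),("yellow",(18,150,50),(35,255,255),(241,150),55,(.15,.17,.028)),
 ("handle",(0,0,0),(180,255,85),(291,201),22,(.073,.026,.014))]:
    m=blob(hsv,lo,hi,sd,rad);g=back("top",sd,.01)[0]
    p,e=fit("top",m,[g[0],g[1],0],*d);print(n,p,np.degrees(p[2]),"iou",1-e)
c=lambda u,v:((u+.5)/2.6-.5+190,(v+.5)/2.6-.5+85)
for n,u,v,z in [("knife bolster end",263,257,.014),("knife tail",260,350,.014),("blackcap",464,298,.062),("whitecap",576,324,.062),("drop1 tip",360,243,.06),("drop2 tip",146,327,.06),
  ("blackcap body bottom c",463,302,.03),("whitecap",572,328,.03)]:
    print(n,back("top",c(u,v),z))
E
python3 m.py
```

```text
green [ 0.3405 -0.3061  0.0889] 5.094797971947124 iou 0.8378313542041502
purple [0.3545 0.3068 0.0365] 2.0918750932328734 iou 0.8346167950128346
red [ 0.652  -0.0029 -0.0137] -0.7829175864399719 iou 0.9818574723024077
blue [ 0.5849 -0.2489  0.1076] 6.167179958201491 iou 0.9519684550422255
yellow [ 0.5792  0.2251 -0.1045] -5.985415325194843 iou 0.9773391235688906
handle [ 0.4335  0.0938 -0.0051] -0.29093946967258527 iou 0.9447013874924592
knife bolster end [[0.4885 0.093  0.014 ]]
knife tail [[0.3959 0.0932 0.014 ]]
blackcap [[ 0.4453 -0.1022  0.062 ]]
whitecap [[ 0.4227 -0.2079  0.062 ]]
drop1 tip [[ 0.4964 -0.0027  0.06  ]]
drop2 tip [[0.4116 0.1984 0.06  ]]
blackcap body bottom c [[ 0.4455 -0.1042  0.03  ]]
whitecap [[ 0.4223 -0.2099  0.03  ]]
```

View pics/wrist0.png

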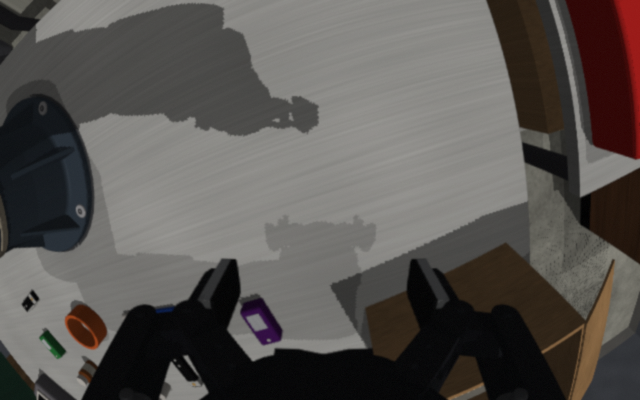

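```bash
cat > plan.py <<'E'
import sys
from h import *
# usage: plan.py x y z angle_deg(of tool x)  -> twist total, then offset total (cm) in turned axes
s=r.get_state();R=s["tcp_rot"];t=np.array(list(map(float,sys.argv[1:4])));a=np.radians(float(sys.argv[4]))
cur=np.arctan2(R[1,0],R[0,0]);tw=-((a-cur+np.pi)%(2*np.pi)-np.pi)
X=np.array([np.cos(a),np.sin(a),0]);Y=np.array([0,0,-1.]);Z=np.cross(X,Y)
d=(t-s["tcp_pos"])*100
print("clock",s["clock"],"pos",s["tcp_pos"],"ang",np.degrees(cur),"open",s["opening"],"q6",s["q"][5],"tilt",R[2,:],"F",s["ft_force"])
print("twist",tw,"offset",X@d,Y@d,Z@d)
E
python3 plan.py 0.442 0.0935 0.13 90
```

```text
clock 0.15 pos [0.1614 0.473  0.1985] ang 71.16171263634286 open 0.08501389667361672 q6 1.5708130396090043 tilt [-0.0008 -1.      0.    ] F [-0.5144  0.1808  0.5091]
twist -0.3287901399326598 offset -37.948901767304356 6.852826872621179 -28.064275925729408
```

Emit:
send_rows --claw '[8.5,8.5,8.5,8.5,8.5,8.5,8.5,8.5,8.5,8.5]' --pt "0 0 0" --pt "0 0 0" --pt "0 0 0" --pt "-3 0 -2.2" --pt "-3 0 -2.2" --pt "-3 0 -2.2" --pt "-3 0 -2.2" --pt "-3 0 -2.2" --pt "-3 0 -2.2" --pt "-3 0 -2.2" --twist '[-0.11,-0.11,-0.11,0,0,0,0,0,0,0]'

```text
clock: 0.98
tcp_pos: [0.3162, 0.2617, 0.1989]
tcp_rot: [[-0.002, 0.0, -1.0], [1.0, 0.0, -0.002], [0.0, -1.0, -0.0]]
ft_force: [1.7, 0.4, 0.2]
opening: 0.0852
```

```bash
python3 plan.py 0.442 0.0935 0.13 90
```

```text
clock 0.9833 pos [0.3162 0.2617 0.1989] ang 90.09002703907275 open 0.08518334497108358 q6 0.6898442627180319 tilt [ 0.     -1.     -0.0001] F [1.6818 0.4327 0.1781]
twist 0.0015712682476411999 offset -16.824864577615433 6.889045313596992 -12.57662376840897
```

Emit:
send_rows --claw '[8.5,8.5,8.5,8.5,8.5,8.5,8.5,8.5,8.5,8.5]' --pt "-2.4 1 -1.8" --pt "-2.4 1 -1.8" --pt "-2.4 1 -1.8" --pt "-2.4 1 -1.8" --pt "-2.4 1 -1.8" --pt "-2.4 1 -1.8" --pt "-2.4 1 -1.8" --pt "0 0 0" --pt "0 0 0" --pt "0 0 0" --twist '[0,0,0,0,0,0,0,0,0,0]'

```text
clock: 1.82
tcp_pos: [0.4416, 0.0956, 0.1289]
tcp_rot: [[-0.001, -0.001, -1.0], [1.0, 0.0, -0.001], [0.0, -1.0, 0.001]]
ft_force: [0.1, 0.0, 0.3]
opening: 0.085
```

```bash
cat > w.py <<'E'
import sys
from h import *
import pickle
s=r.get_state();cv2.imwrite(f"pics/{sys.argv[1]}.png",r.get_image("wrist")[:,:,::-1]);pickle.dump(s,open(f"pics/{sys.argv[1]}.pkl","wb"))
E
python3 w.py w1; python3 plan.py 0.442 0.0935 0.003 90
```

```text
clock 1.8667 pos [0.4416 0.096  0.1291] ang 90.09072583880223 open 0.08506767099109386 q6 0.21238951115547505 tilt [ 0.0001 -1.      0.0001] F [0.4475 0.2813 0.1474]
twist 0.0015834646037324873 offset -0.25149956067094525 12.608405646086085 -0.03928363121794566
```

View pics/w1.png

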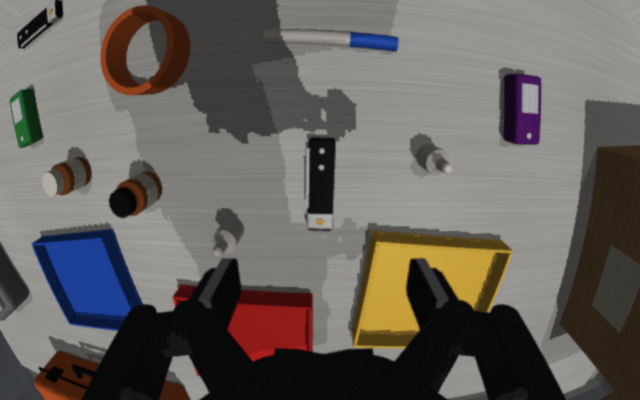

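```bash
cat > p.py <<'E'
import sys,pickle
from h import *
s=pickle.load(open(f"pics/{sys.argv[1]}.pkl","rb"));z=float(sys.argv[2])
print(back("wrist",np.array([eval(a) for a in sys.argv[3:]],float),z,s))
E
python3 p.py w1 .014 310,138 335,138 307,229 332,230; echo purple; python3 p.py w1 .028 506,75 539,75 509,143 540,142;python3 p.py w1 .06 449,169 218,247; python3 p.py w1 .062 123,202 54,183; python3 p.py w1 .028 374,231 511,250
```

```text
[[0.3939 0.0813 0.014 ]
 [0.3939 0.1048 0.014 ]
 [0.4865 0.0772 0.014 ]
 [0.4876 0.1028 0.014 ]]
purple
[[0.3211 0.2724 0.028 ]
 [0.314  0.3162 0.028 ]
 [0.3892 0.2819 0.028 ]
 [0.3849 0.3246 0.028 ]]
[[ 0.4116  0.2009  0.06  ]
 [ 0.4854 -0.003   0.06  ]]
[[ 0.4412 -0.0992  0.062 ]
 [ 0.4196 -0.2012  0.062 ]]
[[0.4826 0.1439 0.028 ]
 [0.5112 0.3115 0.028 ]]
```

Emit:
send_rows --claw '[8.5,8.5,8.5,8.5,8.5,8.5,8.5,2,2,2]' --pt "-0.3 2.5 0" --pt "0 2.5 0" --pt "0 2.5 0" --pt "0 2.5 0" --pt "0 1.5 0" --pt "0 1.0 0" --pt "0 0 0" --pt "0 0 0" --pt "0 0 0" --pt "0 0 0" --twist '[0,0,0,0,0,0,0,0,0,0]'

```text
clock: 2.7
tcp_pos: [0.4426, 0.093, 0.0049]
tcp_rot: [[-0.002, 0.002, -1.0], [1.0, 0.0, -0.002], [0.0, -1.0, -0.002]]
ft_force: [-0.2, 0.0, 0.9]
opening: 0.051
```

Emit:
send_rows --claw '[2,2,2,2,2,2,2,2,2,2]' --pt "0 0 0" --pt "0 0 0" --pt "0 0 0" --pt "0 0 0" --pt "0 0 0" --pt "0 0 0" --pt "0 0 0" --pt "0 0 0" --pt "0 0 0" --pt "0 -2 0" --twist '[0,0,0,0,0,0,0,0,0,0]'

```text
clock: 3.53
tcp_pos: [0.4398, 0.0921, 0.0216]
tcp_rot: [[-0.001, -0.004, -1.0], [1.0, -0.001, -0.001], [-0.001, -1.0, 0.004]]
ft_force: [-0.4, 0.2, -0.2]
opening: 0.0199
```

Emit:
send_rows --claw '[2,2,2,2,2,2,2,2,2,2]' --pt "0 -2 0" --pt "0 -2 0" --pt "0 -2 0" --pt "0 -2 0" --pt "0 -2 0" --pt "0 0 0" --pt "0 0 0" --pt "0 0 0" --pt "0 0 0" --pt "0 0 0" --twist '[0,0,0,0,0,0,0,0,0,0]'

```text
clock: 4.37
tcp_pos: [0.4413, 0.0924, 0.1231]
tcp_rot: [[-0.001, -0.001, -1.0], [1.0, -0.0, -0.001], [-0.0, -1.0, 0.001]]
ft_force: [0.7, -0.1, 0.0]
opening: 0.0202
```

```bash
python3 w.py w2; python3 plan.py 0.442 0.0935 0.003 90
```

```text
clock 4.4167 pos [0.4414 0.0924 0.1232] ang 90.0675580831683 open 0.01976022290171674 q6 0.2052539201254063 tilt [-0.0003 -1.      0.0012] F [-0.7481  0.6142 -0.2155]
twist 0.0011791109876231332 offset 0.10568149131190835 12.020811987540984 -0.055117325660108955
```

View pics/w2.png

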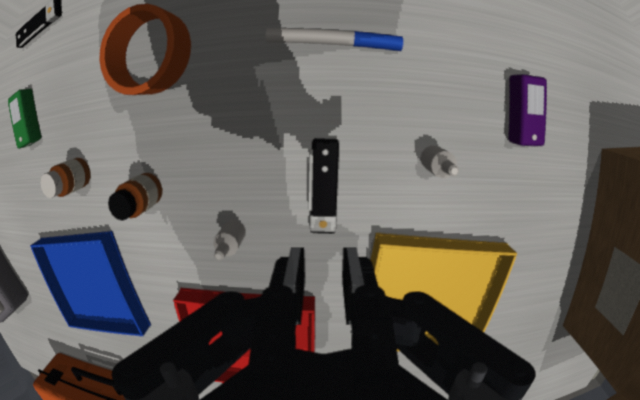

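```bash
python3 p.py w2 .014 313.5,139 339,139 310.5,232 336,232
```

```text
[[0.3938 0.0815 0.014 ]
 [0.3937 0.105  0.014 ]
 [0.4869 0.0778 0.014 ]
 [0.4869 0.1035 0.014 ]]
```

Emit:
send_rows --claw '[3.8,3.8,3.8,3.8,3.8,3.8,3.8,3.8,3.8,3.8]' --pt "0 2.5 0" --pt "0 2.5 0" --pt "0 2.5 0" --pt "0 1.7 0" --pt "0 0 0" --pt "0 0 0" --pt "0 0 0" --pt "0 0 0" --pt "0 0 0" --pt "0 0 0" --twist '[0,0,0,0,0,0,0,0,0,0]'

```text
clock: 5.25
tcp_pos: [0.4425, 0.0926, 0.0327]
tcp_rot: [[-0.001, 0.001, -1.0], [1.0, 0.0, -0.001], [0.0, -1.0, -0.001]]
ft_force: [0.1, -0.4, 0.1]
opening: 0.0384
```

```bash
python3 w.py w3; python3 plan.py 0.442 0.0925 0.003 90
```

```text
clock 5.3 pos [0.4424 0.0926 0.0325] ang 90.07072299765663 open 0.037959632930567325 q6 0.20520890991189103 tilt [ 0.0002 -1.     -0.001 ] F [1.0251 0.461  0.4145]
twist 0.0012343491659887462 offset -0.014604861202012489 2.948982121327741 0.03597232614939161
```

View pics/w3.png

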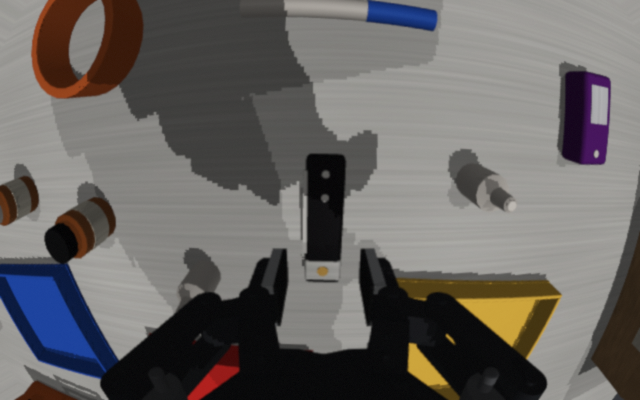

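```bash
python3 p.py w3 .036 282,250 364,250; python3 p.py w3 .014 307,155 344,155 305,281 341,281;python3 p.py w1 .14 235,262 415,262
```

```text
[[0.4493 0.065  0.036 ]
 [0.4492 0.1165 0.036 ]]
[[0.3935 0.0805 0.014 ]
 [0.3934 0.1039 0.014 ]
 [0.4872 0.0774 0.014 ]
 [0.4871 0.1042 0.014 ]]
[[0.4536 0.0387 0.14  ]
 [0.4535 0.1514 0.14  ]]
```

Emit:
send_rows --claw '[3.8,3.8,3.8,3.8,3.8,3.8,3.8,3.8,3.8,3.8]' --pt "0 1 0" --pt "0 1 0" --pt "0 0.5 0" --pt "0 0.4 0" --pt "0 0.1 0" --pt "0 0.1 0" --pt "0 0 0" --pt "0 0 0" --pt "0 0 0" --pt "0 0 0" --twist '[0,0,0,0,0,0,0,0,0,0]'

```text
clock: 6.13
tcp_pos: [0.4421, 0.0926, 0.0011]
tcp_rot: [[-0.001, 0.0, -1.0], [1.0, 0.0, -0.001], [0.0, -1.0, -0.0]]
ft_force: [-0.8, -0.1, -0.1]
opening: 0.0379
```

Emit:
send_rows --claw '[1,1,1,1,1,1,1,1,1,1]' --pt "0 0.1 0" --pt "0 0.1 0" --pt "0 0 0" --pt "0 0 0" --pt "0 0 0" --pt "0 0 0" --pt "0 0 0" --pt "0 0 0" --pt "0 0 0" --pt "0 0 0" --twist '[0,0,0,0,0,0,0,0,0,0]'

```text
clock: 6.97
tcp_pos: [0.4419, 0.0925, -0.0011]
tcp_rot: [[-0.001, 0.0, -1.0], [1.0, 0.0, -0.001], [0.0, -1.0, -0.0]]
ft_force: [-0.2, -0.2, 0.4]
opening: 0.0103
```

```bash
python3 w.py w4
```

```text
(no output)
```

View pics/w4.png

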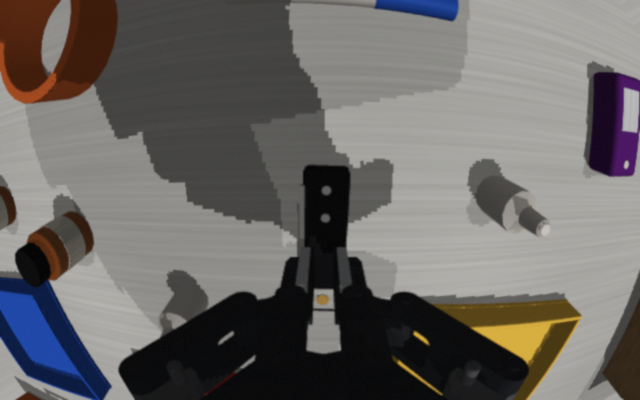

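Emit:
send_rows --claw '[3.8,3.8,3.8,3.8,3.8,3.8,3.8,3.8,3.8,3.8]' --pt "0 0 0" --pt "0 0 0" --pt "0 0 0" --pt "0 0 0" --pt "0 0 0" --pt "0 0.2 0" --pt "0 0.2 0" --pt "0 0.2 0" --pt "0 0.2 0" --pt "0 0 0" --twist '[0,0,0,0,0,0,0,0,0,0]'

```text
clock: 7.85
tcp_pos: [0.4416, 0.0925, -0.0096]
tcp_rot: [[-0.001, -0.001, -1.0], [1.0, -0.0, -0.001], [-0.0, -1.0, 0.001]]
ft_force: [-0.7, 0.1, -0.6]
opening: 0.0381
```

Emit:
send_rows --claw '[3.8,3.8,3.8,3.8,1,1,1,1,1,1]' --pt "0 0.1 0" --pt "0 0.1 0" --pt "0 0 0" --pt "0 0 0" --pt "0 0 0" --pt "0 0 0" --pt "0 0 0" --pt "0 0 0" --pt "0 0 0" --pt "0 0 0" --twist '[0,0,0,0,0,0,0,0,0,0]'

```text
clock: 8.68
tcp_pos: [0.4419, 0.0925, -0.0111]
tcp_rot: [[-0.001, 0.0, -1.0], [1.0, -0.0, -0.001], [-0.0, -1.0, -0.0]]
ft_force: [-0.0, -0.4, -0.1]
opening: 0.0101
```

Emit:
send_rows --claw '[3.8,3.8,3.8,3.8,3.8,3.8,3.8,3.8,3.8,3.8]' --pt "0 0 0" --pt "0 0 0" --pt "0 0 0" --pt "0 0.1 0" --pt "0 0.1 0" --pt "0 0.1 0" --pt "0 0.1 0" --pt "0 0.1 0" --pt "0 0.1 0" --pt "0 0 0" --twist '[0,0,0,0,0,0,0,0,0,0]'

```text
clock: 9.52
tcp_pos: [0.4418, 0.0925, -0.0173]
tcp_rot: [[-0.001, -0.0, -1.0], [1.0, -0.0, -0.001], [-0.0, -1.0, 0.0]]
ft_force: [-0.4, 0.3, 0.9]
opening: 0.0379
```

```bash
python3 w.py w5
python3 - <<'E'
from h import *
s=r.get_state();print(s["ft_force"],s["tcp_pos"])
i=r.get_image("scene")[:,:,::-1];cv2.imwrite("pics/s5f.png",i)
a=cv2.imread("pics/w5.png")[130:340,160:480]
b=cv2.resize(i[130:260,290:450],None,fx=2.5,fy=2.5,interpolation=cv2.INTER_CUBIC)
a=cv2.resize(a,(400,262));b=cv2.resize(b,(400,325))
cv2.imwrite("pics/c5.png",np.vstack([a,b]))
E
```

```text
[ 0.0699 -0.0293  0.2668] [ 0.4419  0.0925 -0.0172]
```

View pics/c5.png

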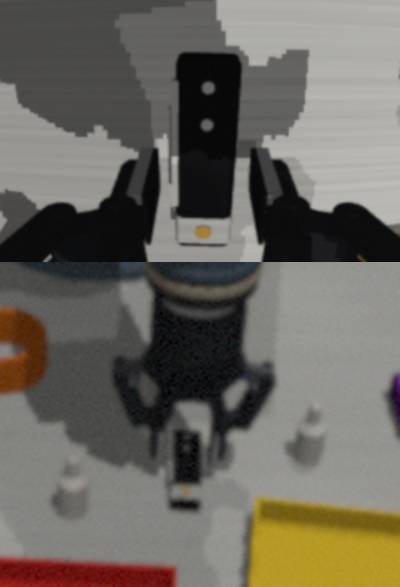

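Emit:
send_rows --claw '[3.8,3.8,3.8,3.8,1,1,1,1,1,1]' --pt "0 0.1 0" --pt "0 0.1 0" --pt "0 0 0" --pt "0 0 0" --pt "0 0 0" --pt "0 0 0" --pt "0 0 0" --pt "0 0 0" --pt "0 0 0" --pt "0 0 0" --twist '[0,0,0,0,0,0,0,0,0,0]'

```text
clock: 10.45
tcp_pos: [0.4429, 0.0928, -0.0181]
tcp_rot: [[-0.001, 0.002, -1.0], [1.0, 0.001, -0.001], [0.001, -1.0, -0.002]]
ft_force: [-2.5, -0.6, 17.3]
opening: 0.0101
```

```bash
python3 - <<'E'
from h import *
for z in (0,.01,.02): print(z,back("scene",[(352,208.4),(378.8,208.4)],z))
i=r.get_image("scene")[:,:,::-1];cv2.imwrite("pics/s6f.png",i)
b=cv2.resize(i[150:240,310:430],None,fx=5,fy=5,interpolation=cv2.INTER_CUBIC)
cv2.imwrite("pics/c6.png",b)
E
python3 w.py w6
```

```text
0 [[0.4205 0.0659 0.    ]
 [0.4171 0.1259 0.    ]]
0.01 [[0.4317 0.0655 0.01  ]
 [0.4284 0.1246 0.01  ]]
0.02 [[0.443  0.065  0.02  ]
 [0.4397 0.1233 0.02  ]]
```

View pics/c6.png

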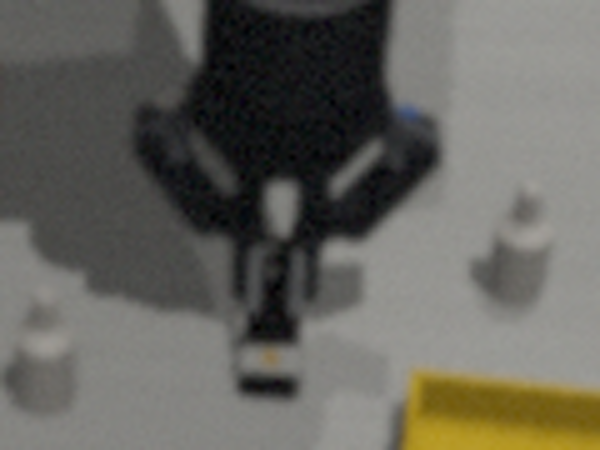

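Emit:
send_rows --claw '[4.2,4.2,4.2,4.2,4.2,4.2,4.2,4.2,4.2,4.2]' --pt "0 -0.2 0" --pt "0 0 0" --pt "0 0 0" --pt "0 0.2 0" --pt "0 0.3 0" --pt "0 0.3 0" --pt "0 0.3 0" --pt "0 0.3 0" --pt "0 0 0" --pt "0 0 0" --twist '[0,0,0,0,0,0,0,0,0,0]'

```text
clock: 11.38
tcp_pos: [0.4417, 0.0925, -0.0314]
tcp_rot: [[-0.001, -0.001, -1.0], [1.0, -0.0, -0.001], [-0.0, -1.0, 0.001]]
ft_force: [-0.0, -0.4, -1.3]
opening: 0.0421
```

No contact yet; close here.

Emit:
send_rows --claw '[1,1,1,1,1,1,1,1,1,1]' --pt "0 0.1 0" --pt "0 0 0" --pt "0 0 0" --pt "0 0 0" --pt "0 0 0" --pt "0 0 0" --pt "0 0 0" --pt "0 0 0" --pt "0 0 0" --pt "0 0 0" --twist '[0,0,0,0,0,0,0,0,0,0]'

```text
clock: 12.22
tcp_pos: [0.4421, 0.0926, -0.0318]
tcp_rot: [[-0.001, 0.0, -1.0], [1.0, 0.0, -0.001], [0.0, -1.0, -0.0]]
ft_force: [-1.4, 0.1, 5.8]
opening: 0.0242
```

Emit:
send_rows --claw '[1,1,1,1,1,1,1,1,1,1]' --pt "0 -1.5 0" --pt "0 -2.5 0" --pt "0 -3 0" --pt "0 -3 0" --pt "-1.3 0 -3" --pt "-1.3 0 -3" --pt "-1.4 0 -3" --pt "-1.4 0 -3" --pt "-1.4 0 -3" --pt "0 0 0" --twist '[0,0,0,0,0,0,0,0,0,0]'

```text
clock: 13.05
tcp_pos: [0.5961, 0.0223, 0.0671]
tcp_rot: [[0.001, 0.002, -1.0], [1.0, -0.001, 0.001], [-0.001, -1.0, -0.002]]
ft_force: [0.1, -0.2, -1.7]
opening: 0.0245
```

Emit:
send_rows --claw '[1,1,1,1,1,1,1,1,1,1]' --pt "-1.4 0 -3" --pt "-1.4 0 -3" --pt "0 0 0" --pt "0 2 0" --pt "0 2 0" --pt "0 2 0" --pt "0 1 0" --pt "0 0 0" --pt "0 0 0" --pt "0 0 0" --twist '[0,0,0,0,0,0,0,0,0,0]'

```text
clock: 13.88
tcp_pos: [0.6527, -0.0032, -0.0008]
tcp_rot: [[-0.001, 0.002, -1.0], [1.0, -0.0, -0.001], [-0.0, -1.0, -0.002]]
ft_force: [0.2, 0.4, -0.4]
opening: 0.0245
```

```bash
python3 plan.py 0.652 -0.003 -0.027 90; python3 w.py w7
```

```text
clock 13.8833 pos [ 0.6527 -0.0032 -0.0008] ang 90.0732267825531 open 0.024531898707401623 q6 -0.006096891843445339 tilt [-0.     -1.     -0.0016] F [ 0.2439  0.3881 -0.4253]
twist 0.0012780484561938366 offset 0.015081732258759214 2.621381250556205 0.07453443942446736
```

View pics/w7.png

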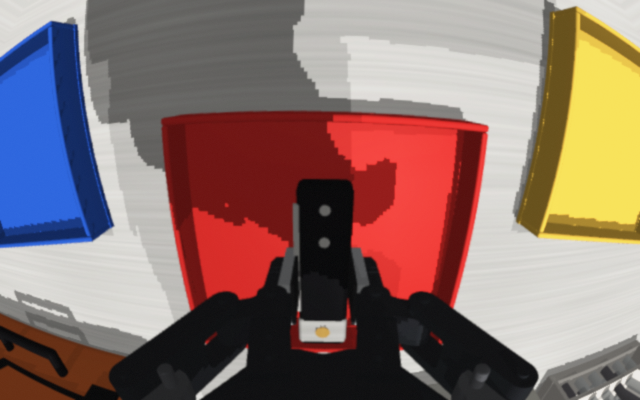

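Emit:
send_rows --claw '[1,1,1,1,1,1,4.8,4.8,4.8,4.8]' --pt "0 1 0" --pt "0 1 0" --pt "0 0.4 0" --pt "0 0.2 0" --pt "0 0.1 0" --pt "0 0 0" --pt "0 0 0" --pt "0 0 0" --pt "0 0 0" --pt "0 0 0" --twist '[0,0,0,0,0,0,0,0,0,0]'

```text
clock: 14.77
tcp_pos: [0.6519, -0.0032, -0.0295]
tcp_rot: [[-0.001, -0.0, -1.0], [1.0, 0.0, -0.001], [0.0, -1.0, 0.0]]
ft_force: [0.3, 0.3, 0.6]
opening: 0.0479
```

Emit:
send_rows --claw '[4.8,4.8,4.8,4.8,4.8,4.8,4.8,4.8,4.8,4.8]' --pt "0 0 0" --pt "0 0 0" --pt "0 0 0" --pt "0 -2.5 0" --pt "0 -2.5 0" --pt "0 -2.5 0" --pt "0 -2.5 0" --pt "0 -2.5 0" --pt "0 0 0" --pt "0 0 0" --twist '[0,0,0,0,0,0,0,0,0,0]'

```text
clock: 15.6
tcp_pos: [0.653, -0.0032, 0.0973]
tcp_rot: [[-0.001, 0.003, -1.0], [1.0, 0.0, -0.001], [0.0, -1.0, -0.003]]
ft_force: [0.1, -0.0, -0.5]
opening: 0.048
```

```bash
python3 w.py w8; python3 plan.py 0.445 -0.102 0.08 90
```

```text
clock 15.65 pos [ 0.6521 -0.0032  0.0958] ang 90.06810290324107 open 0.048212957177081295 q6 -0.006103430465431016 tilt [ 0.     -1.     -0.0004] F [ 0.3445  0.53   -0.6418]
twist 0.0011886198917236968 offset -9.879640826560028 1.5806358191995427 20.714045742222957
```

View pics/w8.png

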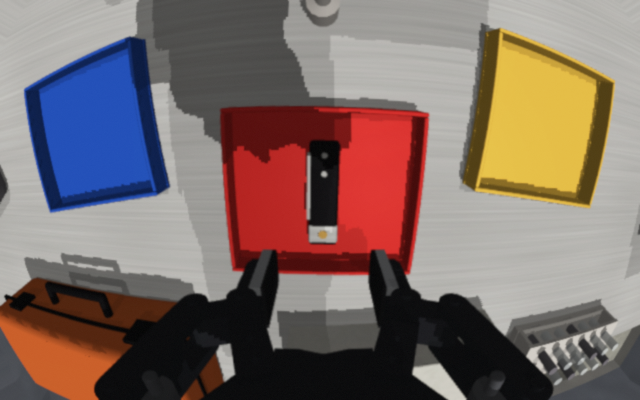

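Emit:
send_rows --claw '[7,7,7,7,7,7,7,7,7,7]' --pt "-1.65 0 3.45" --pt "-1.65 0 3.45" --pt "-1.65 0 3.45" --pt "-1.65 0 3.45" --pt "-1.65 0 3.45" --pt "-1.65 0 3.45" --pt "0 0 0" --pt "0 0 0" --pt "0 0 0" --pt "0 0 0" --twist '[0,0,0,0,0,0,0,0,0,0]'

```text
clock: 16.48
tcp_pos: [0.4458, -0.1022, 0.0955]
tcp_rot: [[-0.002, -0.0, -1.0], [1.0, 0.0, -0.002], [0.0, -1.0, 0.0]]
ft_force: [0.1, 0.2, 0.4]
opening: 0.0699
```

```bash
python3 w.py w9; python3 plan.py 0.445 -0.102 -0.023 90
```

```text
clock 16.5333 pos [ 0.4458 -0.1021  0.0955] ang 90.11040095225508 open 0.06983845810491496 q6 -0.22707843193732435 tilt [ 0.0002 -1.      0.0003] F [ 0.5064  0.309  -0.3902]
twist 0.001926860114187967 offset 0.007614782951860516 11.849942850913076 0.08284161456911243
```

View pics/w9.png

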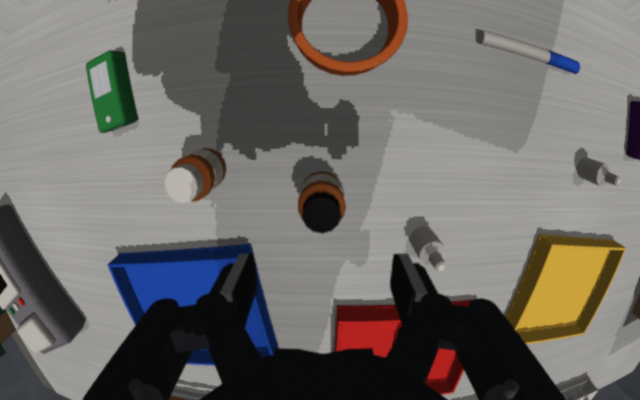

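```bash
python3 p.py w9 .062 321,212 182,184; python3 p.py w9 .028 86,66 113,50 103,132 127,122; python3 p.py w9 .06 439,266
```

```text
[[ 0.441  -0.1056  0.062 ]
 [ 0.4194 -0.21    0.062 ]]
[[ 0.3101 -0.3283  0.028 ]
 [ 0.3017 -0.2928  0.028 ]
 [ 0.3766 -0.3102  0.028 ]
 [ 0.3702 -0.2792  0.028 ]]
[[ 0.49  -0.008  0.06 ]]
```

Emit:
send_rows --claw '[7,7,7,7,7,7,7,7,2.5,2.5]' --pt "-0.25 2.5 0.25" --pt "0 2.5 0" --pt "0 2.5 0" --pt "0 2.5 0" --pt "0 1.5 0" --pt "0 0.7 0" --pt "0 0 0" --pt "0 0 0" --pt "0 0 0" --pt "0 0 0" --twist '[0,0,0,0,0,0,0,0,0,0]'

```text
clock: 17.37
tcp_pos: [0.4436, -0.1051, -0.0251]
tcp_rot: [[-0.001, 0.002, -1.0], [1.0, -0.0, -0.001], [-0.0, -1.0, -0.002]]
ft_force: [-0.2, 0.1, 0.1]
opening: 0.047
```

Emit:
send_rows --claw '[2.5,2.5,2.5,2.5,2.5,2.5,2.5,2.5,2.5,2.5]' --pt "0 0 0" --pt "0 0 0" --pt "0 0 0" --pt "0 0 0" --pt "0 -2 0" --pt "0 -3 0" --pt "0 -3 0" --pt "0 -2 0" --pt "0 0 0" --pt "0 0 0" --twist '[0,0,0,0,0,0,0,0,0,0]'

```text
clock: 18.2
tcp_pos: [0.4436, -0.1052, 0.0751]
tcp_rot: [[-0.001, 0.003, -1.0], [1.0, -0.001, -0.001], [-0.001, -1.0, -0.003]]
ft_force: [0.3, -0.2, -1.9]
opening: 0.037
```

```bash
python3 w.py w10; python3 plan.py 0.585 -0.249 -0.022 95; python3 -c "
import numpy as np
c=np.array([.585,-.249]);a=.1076
for y in(.035,-.035): print(c+y*np.array([-np.sin(a),np.cos(a)]))
c=np.array([.579,.225]);a=-.1045
for y in(.033,-.033): print(c+y*np.array([-np.sin(a),np.cos(a)]))"
```

```text
clock 18.25 pos [ 0.4428 -0.105   0.074 ] ang 90.06695403151049 open 0.036848383861676735 q6 -0.23401710100538414 tilt [-0.0002 -1.     -0.0008] F [-0.4665 -0.9394 -0.8273]
twist -0.08609789430237447 offset -15.584809514122298 9.596578531334178 -12.913240358506986
[ 0.58124126 -0.21420242]
[ 0.58875874 -0.28379758]
[0.58244223 0.25781998]
[0.57555777 0.19218002]
```

Emit:
send_rows --claw '[2.5,2.5,2.5,2.5,2.5,2.5,2.5,2.5,2.5,2.5]' --pt "-2.2 0 -2.75" --pt "-2.2 0 -2.75" --pt "-2.2 0 -2.75" --pt "-2.2 0 -2.75" --pt "-2.2 0 -2.85" --pt "0 0 0" --pt "0 0 0" --pt "0 2.5 0" --pt "0 2.5 0" --pt "0 0 0" --twist '[0,0,0,0,0,-0.1,0,0,0,0]'

```text
clock: 19.08
tcp_pos: [0.5774, -0.213, 0.0189]
tcp_rot: [[-0.099, -0.007, -0.995], [0.995, 0.003, -0.099], [0.003, -1.0, 0.007]]
ft_force: [-1.3, 0.4, -1.9]
opening: 0.037
```

```bash
python3 plan.py 0.581 -0.214 -0.0215 96
```

```text
clock 19.0833 pos [ 0.5774 -0.213   0.0189] ang 95.6714045551385 open 0.037042386326303196 q6 -0.45249015766974776 tilt [ 0.0035 -1.      0.0069] F [-1.3445  0.3913 -1.9002]
twist -0.005735072419889242 offset -0.13716331886857444 4.04100605106925 -0.35224487680858385
```

Emit:
send_rows --claw '[2.5,2.5,2.5,2.5,2.5,2.5,2.5,2.5,2.5,2.5]' --pt "0 1.5 -0.3" --pt "0 1.2 0" --pt "0 0.6 0" --pt "0 0.4 0" --pt "0 0.2 0" --pt "0 0 0" --pt "0 0 0" --pt "0 0 0" --pt "0 0 0" --pt "0 0 0" --twist '[0,0,0,0,0,0,0,0,0,0]'

```text
clock: 19.92
tcp_pos: [0.5845, -0.2146, -0.0147]
tcp_rot: [[-0.101, 0.0, -0.995], [0.995, -0.0, -0.101], [-0.0, -1.0, -0.0]]
ft_force: [0.2, -0.3, -1.5]
opening: 0.037
```

Emit:
send_rows --claw '[2.5,2.5,2.5,2.5,6,6,6,6,6,6]' --pt "0 0.4 0" --pt "0 0.2 0" --pt "0 0.05 0" --pt "0 0 0" --pt "0 0 0" --pt "0 0 0" --pt "0 0 0" --pt "0 0 0" --pt "0 0 0" --pt "0 0 0" --twist '[0,0,0,0,0,0,0,0,0,0]'

```text
clock: 20.75
tcp_pos: [0.5842, -0.2145, -0.0217]
tcp_rot: [[-0.101, -0.0, -0.995], [0.995, 0.0, -0.101], [0.0, -1.0, 0.0]]
ft_force: [0.1, -0.0, 0.2]
opening: 0.0597
```

Emit:
send_rows --claw '[6,6,6,6,6,6,6,6,6,6]' --pt "0 -1 0" --pt "0 -3 0" --pt "0 -3 0" --pt "0 -3 0" --pt "0 -2 0" --pt "0 0 0" --pt "0 0 0" --pt "0 0 0" --pt "0 0 0" --pt "0 0 0" --twist '[0,0,0,0,0,0,0,0,0,0]'

```text
clock: 21.58
tcp_pos: [0.5836, -0.2143, 0.0974]
tcp_rot: [[-0.101, -0.002, -0.995], [0.995, 0.001, -0.101], [0.001, -1.0, 0.002]]
ft_force: [0.2, 0.6, -0.2]
opening: 0.0599
```

```bash
python3 w.py w11; python3 plan.py 0.421 -0.2105 -0.027 96
python3 - <<'E'
import cv2
a=cv2.imread("pics/w10.png");b=cv2.imread("pics/w11.png")
cv2.imwrite("pics/c11.png",b)
E
```

```text
clock 21.6333 pos [ 0.5837 -0.2143  0.0975] ang 95.79701683900306 open 0.06033211624513335 q6 -0.4530530270940804 tilt [ 0.0007 -1.      0.0014] F [ 0.5913 -0.2973 -0.2945]
twist -0.003542724485502191 offset 2.079429974988789 12.45108559564017 16.141522310242667
```

View pics/c11.png

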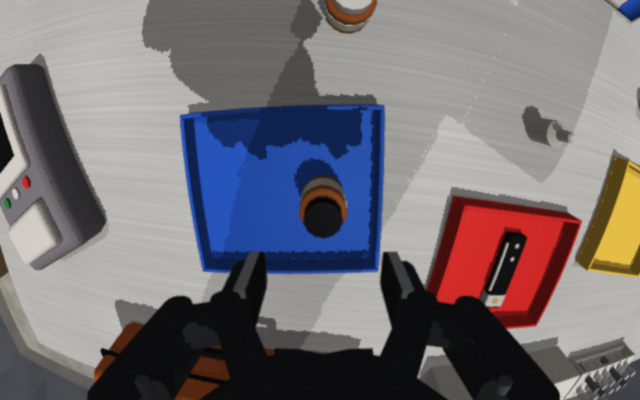

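Emit:
send_rows --claw '[7,7,7,7,7,7,7,7,7,7]' --pt "0.4 0 3.25" --pt "0.4 0 3.25" --pt "0.4 0 3.25" --pt "0.4 0 3.2" --pt "0.4 0 3.2" --pt "0 0 0" --pt "0 0 0" --pt "0 0 0" --pt "0 2.5 0" --pt "0 2.5 0" --twist '[0,0,0,0,0,0,0,0,0,0]'

```text
clock: 22.47
tcp_pos: [0.4237, -0.2116, 0.0486]
tcp_rot: [[-0.102, 0.003, -0.995], [0.995, -0.001, -0.102], [-0.002, -1.0, -0.003]]
ft_force: [-0.0, -0.1, 0.4]
opening: 0.0706
```

```bash
python3 plan.py 0.4215 -0.2105 -0.027 95.8
```

```text
clock 22.4667 pos [ 0.4237 -0.2116  0.0486] ang 95.8272395339529 open 0.07055414577720157 q6 -0.564853847116553 tilt [-0.0017 -1.     -0.0028] F [-0.0048 -0.1288  0.3915]
twist 0.0004754195541871731 offset 0.12810105606506264 7.556276175017299 0.21103530534217457
```

Emit:
send_rows --claw '[7,7,7,7,7,7,7,2.5,2.5,2.5]' --pt "0.1 2.5 0.1" --pt "0 2.5 0" --pt "0 1.5 0" --pt "0 0.8 0" --pt "0 0 0" --pt "0 0 0" --pt "0 0 0" --pt "0 0 0" --pt "0 0 0" --pt "0 0 0" --twist '[0,0,0,0,0,0,0,0,0,0]'

```text
clock: 23.3
tcp_pos: [0.4211, -0.2104, -0.0238]
tcp_rot: [[-0.101, 0.001, -0.995], [0.995, -0.001, -0.101], [-0.001, -1.0, -0.001]]
ft_force: [-7.8, 3.0, 23.5]
opening: 0.0369
```

Emit:
send_rows --claw '[2.5,2.5,2.5,2.5,2.5,2.5,2.5,2.5,2.5,2.5]' --pt "0 0 0" --pt "0 0 0" --pt "0 0 0" --pt "0 -2 0" --pt "0 -3 0" --pt "0 -3 0" --pt "0 -2 0" --pt "0 0 0" --pt "0 0 0" --pt "0 0 0" --twist '[0,0,0,0,0,0,0,0,0,0]'

```text
clock: 24.13
tcp_pos: [0.4201, -0.2098, 0.0748]
tcp_rot: [[-0.101, -0.0, -0.995], [0.995, 0.0, -0.101], [0.0, -1.0, 0.0]]
ft_force: [0.2, 0.8, -1.0]
opening: 0.0366
```

```bash
python3 plan.py 0.589 -0.284 -0.022 95.8
```

```text
clock 24.1333 pos [ 0.4201 -0.2098  0.0748] ang 95.79883486646767 open 0.036641013666574705 q6 -0.5644660575024747 tilt [ 0.0003 -1.      0.0005] F [ 0.2121  0.797  -0.9855]
twist -2.0335416364147818e-05 offset -9.084818596334124 9.683026933303038 -16.053463734194825
```

Emit:
send_rows --claw '[2.5,2.5,2.5,2.5,2.5,2.5,2.5,2.5,2.5,2.5]' --pt "-1.8 0 -3.2" --pt "-1.8 0 -3.2" --pt "-1.8 0 -3.2" --pt "-1.8 0 -3.2" --pt "-1.8 0 -3.1" --pt "0 0 0" --pt "0 0 0" --pt "0 0 0" --pt "0 2.5 0" --pt "0 2.0 0" --twist '[0,0,0,0,0,0,0,0,0,0]'

```text
clock: 24.97
tcp_pos: [0.587, -0.2832, 0.0302]
tcp_rot: [[-0.101, 0.001, -0.995], [0.995, -0.0, -0.101], [-0.001, -1.0, -0.001]]
ft_force: [-0.5, 0.5, -1.3]
opening: 0.0367
```

Emit:
send_rows --claw '[2.5,2.5,2.5,2.5,2.5,2.5,2.5,2.5,2.5,2.5]' --pt "0 1.5 0" --pt "0 1 0" --pt "0 0.8 0" --pt "0 0.5 0" --pt "0 0.2 0" --pt "0 0 0" --pt "0 0 0" --pt "0 0 0" --pt "0 0 0" --pt "0 0 0" --twist '[0,0,0,0,0,0,0,0,0,0]'

```text
clock: 25.8
tcp_pos: [0.588, -0.2836, -0.0092]
tcp_rot: [[-0.101, 0.0, -0.995], [0.995, -0.0, -0.101], [-0.0, -1.0, -0.0]]
ft_force: [0.9, 0.3, -0.8]
opening: 0.0369
```

Emit:
send_rows --claw '[2.5,2.5,2.5,2.5,2.5,6,6,6,6,6]' --pt "0 0.6 0" --pt "0 0.3 0" --pt "0 0.2 0" --pt "0 0.05 0" --pt "0 0 0" --pt "0 0 0" --pt "0 0 0" --pt "0 0 0" --pt "0 0 0" --pt "0 0 0" --twist '[0,0,0,0,0,0,0,0,0,0]'

```text
clock: 26.63
tcp_pos: [0.5876, -0.2834, -0.0214]
tcp_rot: [[-0.101, -0.0, -0.995], [0.995, 0.0, -0.101], [0.0, -1.0, 0.0]]
ft_force: [0.1, 0.8, 0.3]
opening: 0.0601
```

Emit:
send_rows --claw '[6,6,6,6,6,6,6,6,6,6]' --pt "0 -1 0" --pt "0 -3 0" --pt "0 -3 0" --pt "0 -3 0" --pt "0 -2 0" --pt "0 0 0" --pt "0 0 0" --pt "0 0 0" --pt "0 0 0" --pt "0 0 0" --twist '[0,0,0,0,0,0,0,0,0,0]'

```text
clock: 27.47
tcp_pos: [0.5871, -0.2832, 0.0978]
tcp_rot: [[-0.101, -0.002, -0.995], [0.995, 0.001, -0.101], [0.001, -1.0, 0.002]]
ft_force: [-0.4, 0.7, -0.7]
opening: 0.0596
```

```bash
python3 w.py w12; python3 plan.py 0.36 -0.302 0.06 101
python3 - <<'E'
import sys;sys.argv=["",]
from h import *
import pickle
s=pickle.load(open("pics/w12.pkl","rb"));i=cv2.imread("pics/w12.png");h=cv2.cvtColor(i,cv2.COLOR_BGR2HSV)
for n,lo,hi in(("white",(0,0,150),(180,60,255)),("black",(0,0,0),(180,255,45))):
    m=cv2.inRange(h,np.array(lo),np.array(hi));m[248:]=0;m[:,450:]=0;m[:,:120]=0
    k,l,st,c=cv2.connectedComponentsWithStats(m)
    for j in range(1,k):
        if 150<st[j,4]<5000: print(n,st[j],c[j],back("wrist",c[j],.066,s))
E
```

```text
clock 27.5167 pos [ 0.5872 -0.2832  0.098 ] ang 95.80042303588976 open 0.059849023082087054 q6 -0.5506523205493048 tilt [ 0.0009 -1.      0.0014] F [-0.9384 -0.6623  0.1908]
twist -0.09074973773457451 offset 2.4927014170567032 3.7963694504147383 22.663518845262463
white [381   0  69  15 409] [422.2738   4.9682] [[ 0.4272 -0.2337  0.066 ]]
white [ 304  201   38   36 1070] [322.7374 218.6084] [[ 0.5868 -0.2852  0.066 ]]
black [120 161  32  73 972] [132.5514 202.9907] [[ 0.5909 -0.44    0.066 ]]
black [ 394  201   37   39 1113] [412.0189 219.805 ] [[ 0.5814 -0.2192  0.066 ]]
```

Emit:
send_rows --claw '[7,7,7,7,7,7,7,7,7,7]' --pt "0.05 0 3.5" --pt "0.05 0 3.5" --pt "0.05 0 3.5" --pt "0.05 0 3.5" --pt "0.05 0 3.5" --pt "0.05 0 3.5" --pt "0.05 0 3.6" --pt "0 0 0" --pt "0 0 0" --pt "0 0 0" --twist '[0,0,0,0,0,0,0,-0.11,0,0]'

```text
clock: 28.35
tcp_pos: [0.3429, -0.305, 0.0989]
tcp_rot: [[-0.207, 0.0, -0.978], [0.978, -0.0, -0.207], [-0.0, -1.0, -0.0]]
ft_force: [0.5, -0.1, 0.2]
opening: 0.0701
```

```bash
python3 w.py w13
cat > g.py <<'E'
import sys,pickle
from h import *
n,lo,hi=sys.argv[1],eval(sys.argv[2]),eval(sys.argv[3])
s=pickle.load(open(f"pics/{n}.pkl","rb"));h=cv2.cvtColor(cv2.imread(f"pics/{n}.png"),cv2.COLOR_BGR2HSV)
m=cv2.inRange(h,np.array(lo),np.array(hi));k,l,st,c=cv2.connectedComponentsWithStats(m);j=1+np.argmax(st[1:,4]);print(st[j],c[j])
# top-face plane: brighter top; report hull box at z=.028 and z=.014
p=np.flip(np.argwhere(l==j),1).astype(float)
for z in(.028,.0):
    w=back("wrist",p,z,s)[:,:2];b=cv2.minAreaRect((w*1000).astype(np.float32));print(z,b)
print("V pct",np.percentile(h[l==j][:,2],[5,25,50,75,95]))
E
python3 g.py w13 "(45,90,20)" "(85,255,255)"; python3 plan.py 0.34 -0.304 -.02 102
```

```text
[ 302  149   43   86 2408] [323.0781 193.5577]
0.028 ((335.925537109375, -308.1502685546875), (74.5031509399414, 34.68438720703125), 11.95763111114502)
0.0 ((344.5679626464844, -306.3511962890625), (82.99612426757812, 38.638267517089844), 11.95767879486084)
V pct [ 48.  80.  87.  90. 105.]
clock 28.4 pos [ 0.3433 -0.3049  0.0989] ang 101.9328127396003 open 0.06984586625212912 q6 -0.9347131178233596 tilt [-0.0001 -1.     -0.0002] F [ 1.2144  0.0903 -0.0814]
twist -0.0011726389093698053 offset 0.15976603995983585 11.885163192458831 0.29982072846551266
```

View pics/w13.png

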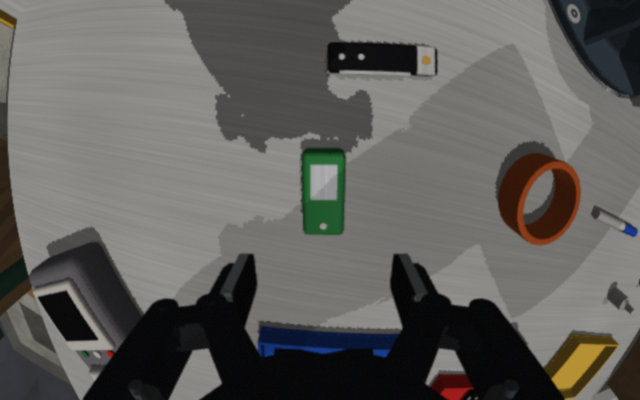

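Emit:
send_rows --claw '[7,7,7,7,7,7,7,7,7,2.5]' --pt "-0.12 2 0.65" --pt "0 2.5 0" --pt "0 2.5 0" --pt "0 2.5 0" --pt "0 1.7 0" --pt "0 1 0" --pt "0 0.3 0" --pt "0 0 0" --pt "0 0 0" --pt "0 0 0" --twist '[0,0,0,0,0,0,0,0,0,0]'

```text
clock: 29.23
tcp_pos: [0.3373, -0.3078, -0.0254]
tcp_rot: [[-0.209, 0.001, -0.978], [0.978, -0.001, -0.209], [-0.001, -1.0, -0.001]]
ft_force: [-0.6, 1.1, -0.6]
opening: 0.0594
```

Emit:
send_rows --claw '[2.5,2.5,2.5,2.5,2.5,2.5,2.5,2.5,2.5,2.5]' --pt "0 0 0" --pt "0 0 0" --pt "0 0 0" --pt "0 0 0" --pt "0 -2 0" --pt "0 -3 0" --pt "0 -3 0" --pt "0 -2 0" --pt "0 0 0" --pt "0 0 0" --twist '[0,0,0,0,0,0,0,0,0,0]'

```text
clock: 30.07
tcp_pos: [0.3372, -0.308, 0.0749]
tcp_rot: [[-0.209, 0.002, -0.978], [0.978, -0.002, -0.209], [-0.002, -1.0, -0.001]]
ft_force: [0.0, 0.1, -1.5]
opening: 0.035
```

```bash
python3 plan.py 0.5755 0.192 0.07 84; python3 plan.py 0.5755 0.192 0.07 102|tail -1
```

```text
clock 30.0667 pos [ 0.3372 -0.308   0.0749] ang 102.0898535402673 open 0.03504326777746565 q6 -0.9512166779624041 tilt [-0.002  -1.     -0.0015] F [ 0.0188  0.1185 -1.5204]
twist 0.31572750548121675 offset 52.21875716407151 0.4868826414333338 -18.472281047658388
twist 0.001568240122237441 offset 43.954740505127745 0.4868826414333338 -33.70466665004761
```

Emit:
send_rows --claw '[2.5,2.5,2.5,2.5,2.5,2.5,2.5,2.5,2.5,2.5]' --pt "0 0 0" --pt "0 0 0" --pt "0 0 0" --pt "3.5 0 -1.2" --pt "3.5 0 -1.2" --pt "3.5 0 -1.2" --pt "3.5 0 -1.2" --pt "3.5 0 -1.2" --pt "3.5 0 -1.2" --pt "3.5 0 -1.2" --twist '[0.105,0.105,0.105,0,0,0,0,0,0,0]'

```text
clock: 30.9
tcp_pos: [0.4451, -0.0705, 0.0728]
tcp_rot: [[0.104, -0.002, -0.995], [0.995, 0.0, 0.104], [0.0, -1.0, 0.002]]
ft_force: [0.8, -1.0, -1.1]
opening: 0.0348
```

Emit:
send_rows --claw '[2.5,2.5,2.5,2.5,2.5,2.5,2.5,2.5,2.5,2.5]' --pt "3.5 0 -1.2" --pt "3.5 0 -1.2" --pt "3.5 0 -1.2" --pt "3.5 0 -1.2" --pt "3.5 0 -1.2" --pt "3.5 0 -1.2" --pt "3.5 0 -1.2" --pt "0 0 0" --pt "0 0 0" --pt "0 0 0" --twist '[0,0,0,0,0,0,0,0,0,0]'

```text
clock: 31.73
tcp_pos: [0.5535, 0.1622, 0.0726]
tcp_rot: [[0.103, -0.002, -0.995], [0.995, -0.001, 0.103], [-0.001, -1.0, 0.002]]
ft_force: [-0.4, -0.7, -1.4]
opening: 0.0345
```

```bash
python3 plan.py 0.5755 0.192 -0.02 84
```

```text
clock 31.7333 pos [0.5535 0.1622 0.0726] ang 84.07294719431091 open 0.03447540074961348 q6 0.38859446707122214 tilt [-0.0011 -1.      0.002 ] F [-0.4022 -0.7327 -1.4468]
twist 0.001273168720817175 offset 3.197978624647499 9.256473347066034 -1.8806627432439669
```

Emit:
send_rows --claw '[2.5,2.5,2.5,2.5,2.5,2.5,2.5,2.5,2.5,2.5]' --pt "3.2 0 -1.9" --pt "0 0 0" --pt "0 2.5 0" --pt "0 2.5 0" --pt "0 1.5 0" --pt "0 1 0" --pt "0 0.5 0" --pt "0 0 0" --pt "0 0 0" --pt "0 0 0" --twist '[0,0,0,0,0,0,0,0,0,0]'

```text
clock: 32.57
tcp_pos: [0.5774, 0.1924, -0.0049]
tcp_rot: [[0.104, 0.002, -0.995], [0.995, 0.0, 0.104], [0.001, -1.0, -0.002]]
ft_force: [0.2, 0.2, -1.4]
opening: 0.0351
```

Emit:
send_rows --claw '[2.5,2.5,2.5,2.5,2.5,4.6,4.6,4.6,4.6,4.6]' --pt "0 0.8 0" --pt "0 0.4 0" --pt "0 0.3 0" --pt "0 0.05 0" --pt "0 0 0" --pt "0 0 0" --pt "0 0 0" --pt "0 0 0" --pt "0 0 0" --pt "0 0 0" --twist '[0,0,0,0,0,0,0,0,0,0]'

```text
clock: 33.4
tcp_pos: [0.5766, 0.1924, -0.0217]
tcp_rot: [[0.104, -0.0, -0.995], [0.995, -0.0, 0.104], [-0.0, -1.0, 0.0]]
ft_force: [-0.5, -0.2, -0.1]
opening: 0.0459
```

Emit:
send_rows --claw '[4.6,4.6,4.6,4.6,4.6,4.6,7,7,7,7]' --pt "0 0 0" --pt "0 -1 0" --pt "0 -3 0" --pt "0 -3 0" --pt "0 -3 0" --pt "0 -2 0" --pt "0 0 0" --pt "0 0 0" --pt "0 0 0" --pt "0 0 0" --twist '[0,0,0,0,0,0,0,0,0,0]'

```text
clock: 34.23
tcp_pos: [0.576, 0.1922, 0.0975]
tcp_rot: [[0.104, -0.002, -0.995], [0.995, -0.001, 0.104], [-0.001, -1.0, 0.001]]
ft_force: [0.6, -0.9, -0.3]
opening: 0.0699
```

```bash
python3 w.py w14; python3 g.py w14 "(45,90,20)" "(85,255,255)"; python3 plan.py 0.354 0.305 0.1 84
```

```text
[ 302  158   43   86 2452] [323.3316 202.9025]
0.028 ((576.3899536132812, 190.3055419921875), (34.84962463378906, 75.5397720336914), 84.23479461669922)
0.0 ((586.0361328125, 189.2938690185547), (38.843814849853516, 84.19754028320312), 84.23479461669922)
V pct [ 41.  76. 103. 108. 114.]
clock 34.2833 pos [0.5759 0.1922 0.0974] ang 84.05390558422451 open 0.06977951121847534 q6 0.42585051739141305 tilt [-0.0007 -1.      0.0016] F [ 0.4426  0.2383 -0.3907]
twist 0.0009408299299287215 offset 8.89942837505544 -0.26014499175442685 23.25126556346085
```

Emit:
send_rows --claw '[7,7,7,7,7,7,7,7,7,7]' --pt "1.25 0 3.3" --pt "1.25 0 3.3" --pt "1.25 0 3.3" --pt "1.25 0 3.3" --pt "1.25 0 3.3" --pt "1.25 0 3.3" --pt "1.25 0 3.3" --pt "0 0 0" --pt "0 0 0" --pt "0 0 0" --twist '[0,0,0,0,0,0,0,-0.12,-0.12,0]'

```text
clock: 35.12
tcp_pos: [0.3551, 0.3034, 0.098]
tcp_rot: [[-0.143, -0.001, -0.99], [0.99, -0.001, -0.143], [-0.001, -1.0, 0.001]]
ft_force: [1.0, -0.3, -0.1]
opening: 0.0703
```

```bash
python3 w.py w15; python3 g.py w15 "(125,60,20)" "(165,255,255)"; python3 plan.py 0.354 0.305 -0.0255 97
```

```text
[ 306  150   47   89 2561] [327.7126 196.4217]
0.028 ((349.45166015625, 305.0616760253906), (75.6254653930664, 35.114295959472656), 3.7212109565734863)
0.0 ((358.3570556640625, 306.79833984375), (84.27730560302734, 39.1314811706543), 3.7211689949035645)
V pct [ 41.  78.  94.  99. 108.]
clock 35.1667 pos [0.3555 0.3032 0.098 ] ang 97.73349663438844 open 0.06983718755834474 q6 0.5712813384258888 tilt [-0.0005 -1.      0.0007] F [-0.1348 -0.2323 -0.4036]
twist 0.012801931322375282 offset 0.19247350807211833 12.345185317383661 0.12822224038879643
```

Emit:
send_rows --claw '[7,7,7,7,7,7,7,7,7,2.5]' --pt "0.2 2 0.5" --pt "0 2.5 0" --pt "0 2.5 0" --pt "0 2.5 0" --pt "0 1.6 0" --pt "0 1 0" --pt "0 0.25 0" --pt "0 0 0" --pt "0 0 0" --pt "0 0 0" --twist '[0.07,0,0,0,0,0,0,0,0,0]'

```text
clock: 36.0
tcp_pos: [0.3513, 0.305, -0.0244]
tcp_rot: [[-0.065, 0.001, -0.998], [0.998, 0.001, -0.065], [0.001, -1.0, -0.001]]
ft_force: [-0.1, 0.3, 0.2]
opening: 0.0591
```

Emit:
send_rows --claw '[2.5,2.5,2.5,2.5,2.5,2.5,2.5,2.5,2.5,2.5]' --pt "0 0 0" --pt "0 0 0" --pt "0 0 0" --pt "0 0 0" --pt "0 -2 0" --pt "0 -3 0" --pt "0 -3 0" --pt "0 -2 0" --pt "0 0 0" --pt "0 0 0" --twist '[0,0,0,0,0,0,0,0,0,0]'

```text
clock: 36.83
tcp_pos: [0.3514, 0.3052, 0.0758]
tcp_rot: [[-0.066, 0.002, -0.998], [0.998, 0.002, -0.066], [0.001, -1.0, -0.002]]
ft_force: [-0.6, 0.1, -1.9]
opening: 0.0348
```

```bash
python3 plan.py 0.5825 0.2585 -0.021 84
```

```text
clock 36.8333 pos [0.3514 0.3052 0.0758] ang 93.77979442991256 open 0.034817496212759945 q6 0.6493266849082389 tilt [ 0.0014 -1.     -0.0019] F [-0.6469  0.0827 -1.8877]
twist 0.17068961297017582 offset -2.233401330488279 9.68276069748563 -23.475199383652498
```

Emit:
send_rows --claw '[2.5,2.5,2.5,2.5,2.5,2.5,2.5,2.5,2.5,2.5]' --pt "0 0 0" --pt "0 0 0" --pt "-0.32 0 -3.35" --pt "-0.32 0 -3.35" --pt "-0.32 0 -3.35" --pt "-0.32 0 -3.35" --pt "-0.32 0 -3.35" --pt "-0.32 0 -3.35" --pt "-0.32 0 -3.35" --pt "0 0 0" --twist '[0.085,0.085,0,0,0,0,0,0,0,0]'

```text
clock: 37.67
tcp_pos: [0.5856, 0.256, 0.0724]
tcp_rot: [[0.107, -0.0, -0.994], [0.994, -0.001, 0.107], [-0.001, -1.0, 0.0]]
ft_force: [1.5, 1.1, -1.8]
opening: 0.0347
```

```bash
python3 plan.py 0.5825 0.2585 -0.021 84
```

```text
clock 37.6667 pos [0.5856 0.256  0.0724] ang 83.88007696476643 open 0.034653777565532874 q6 0.5195194095985466 tilt [-0.0013 -1.      0.0003] F [ 1.5066  1.0753 -1.8195]
twist -0.00209305181381092 offset 0.2115717744714854 9.336065575575896 0.3344017142059447
```

Emit:
send_rows --claw '[2.5,2.5,2.5,2.5,2.5,2.5,2.5,2.5,2.5,2.5]' --pt "0.2 0 0.3" --pt "0 0 0" --pt "0 2.5 0" --pt "0 2.5 0" --pt "0 1.5 0" --pt "0 0.9 0" --pt "0 0.4 0" --pt "0 0 0" --pt "0 0 0" --pt "0 0 0" --twist '[0,0,0,0,0,0,0,0,0,0]'

```text
clock: 38.5
tcp_pos: [0.5794, 0.2609, -0.0019]
tcp_rot: [[0.103, 0.002, -0.995], [0.995, 0.001, 0.103], [0.001, -1.0, -0.001]]
ft_force: [0.9, 0.5, -2.1]
opening: 0.0346
```

Emit:
send_rows --claw '[2.5,2.5,2.5,2.5,2.5,4.6,4.6,4.6,4.6,4.6]' --pt "0 0.8 0" --pt "0 0.5 0" --pt "0 0.3 0" --pt "0 0.1 0" --pt "0 0 0" --pt "0 0 0" --pt "0 0 0" --pt "0 0 0" --pt "0 0 0" --pt "0 0 0" --twist '[0,0,0,0,0,0,0,0,0,0]'

```text
clock: 39.33
tcp_pos: [0.5789, 0.2604, -0.0201]
tcp_rot: [[0.104, 0.0, -0.995], [0.995, 0.0, 0.104], [0.0, -1.0, -0.0]]
ft_force: [-0.2, 0.1, 0.5]
opening: 0.0458
```

Emit:
send_rows --claw '[4.6,4.6,4.6,4.6,4.6,4.6,4.6,4.6,4.6,4.6]' --pt "0 0 0" --pt "0 -1 0" --pt "0 -3 0" --pt "0 -3 0" --pt "0 -3 0" --pt "0 -3 0" --pt "0 -3 0" --pt "0 0 0" --pt "0 0 0" --pt "0 0 0" --twist '[0,0,0,0,0,0,0,0,0,0]'

```text
clock: 40.17
tcp_pos: [0.5787, 0.2603, 0.1399]
tcp_rot: [[0.104, -0.0, -0.995], [0.995, 0.0, 0.104], [0.0, -1.0, 0.0]]
ft_force: [-0.2, 0.6, -0.4]
opening: 0.0461
```

Emit:
send_rows --claw '[4.6,4.6,4.6,4.6,4.6,4.6,4.6,4.6,4.6,4.6]' --pt "0 0 4" --pt "0 0 4" --pt "0 0 4" --pt "1 0 3" --pt "2 0 2" --pt "2 0 2" --pt "2 0 2" --pt "0 0 0" --pt "0 0 0" --pt "0 0 0" --twist '[0,0,0,0,0,0,0,0,0,0]'

```text
clock: 41.0
tcp_pos: [0.377, 0.3511, 0.1391]
tcp_rot: [[0.103, -0.001, -0.995], [0.995, -0.001, 0.103], [-0.001, -1.0, 0.001]]
ft_force: [1.0, -0.9, 0.9]
opening: 0.046
```

Run:
```python
from h import *
t=r.get_image("top")[:,:,::-1];s=r.get_image("scene")[:,:,::-1]
cv2.imwrite("pics/top9.png",t);cv2.imwrite("pics/scene9.png",s)
a=cv2.resize(t[80:260,190:470],(640,411),interpolation=cv2.INTER_CUBIC)[:300]
b=cv2.resize(s[140:330,130:490],(640,338),interpolation=cv2.INTER_CUBIC)[:300]
cv2.imwrite("pics/fin.png",np.vstack([a,b]))
```

```text
(no output)
```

View pics/fin.png

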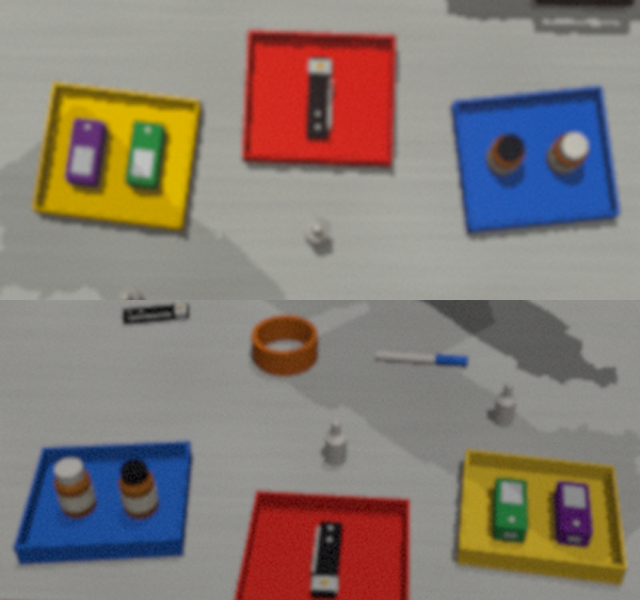

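```bash
python3 -c "
from cell import r
print(r.finish_job())"
```

```text
the job is handed in; nothing more can be done
None
```

The job is handed in at about 41 s of the 128 s allowed. The knife was laid in the red tray and released first. After that I stood both amber bottles in the blue tray and laid the green and purple packs in the yellow tray.

**Final check:** The last top and scene pictures show the knife flat, both bottles upright and both packs flat with the same side up. Both droppers stand, apparently where they began, and the arm was clear of everything. Measured from the wrist camera after release:

| Thing | Position (m) | Note |
|---|---|---|
| Green pack | (0.576, 0.190) | yaw about -6 degrees, aligned with the tray |
| White cap | (0.587, -0.285) | inside the tray's limits |
| Black cap | (0.581, -0.219) | inside the tray's limits |

I checked the knife and the purple pack by eye only, and did not measure the droppers' final positions.

**What disagreed:** The real fingertips were about 32 mm higher than the reported TCP height suggests. My first four knife grasps closed above the knife, and the last of these pressed on it with about 17 N. The knife hardly moved. I corrected all later heights for this.

There was also a brief 23 N wrist force while gripping the white-cap bottle, well under the limit.

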